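# Index the sample carousel and load the next bottle

## Task

Turn the sample carousel one position counter-clockwise (seen from above) by its upright posts, until the next index pin has clicked past the yellow spring pawl; then draw it back against the pawl and lean on it gently, with about 8 N at the post, for a second so that it is seated (20 N would bend the pawl). Then stand the loose brown bottle upright in the empty pocket that is now at the red loading mark, let go, and leave the carousel at that position and the things around it where they are.

Things in the scene. Friction and masses are not known exactly. Their poses are not given: they have to be found in the camera images.
- stand: fixed grey round foot of the carousel, 176 mm across; origin on the carousel's axis at the worktop, z up. The red loading mark points outwards along its -y (to 138 mm from the axis, 9 mm high), the spring pawl in its dark housing stands at its +y within 0.1 rad (reaching 172 mm from the axis, 40 mm high); the pawl counts as part of the stand. Its yaw varies
- carousel (a joint): turn of the carousel about its vertical axis, rad, growing counter-clockwise seen from above; one position is 1.0472. It starts 0.12 to 0.30, a little past its first seat. Its next seat, where it must end, is somewhere between 0.94 and 1.15, as the pawl's holder is clamped by eye: only feeling the stop tells exactly. Bearing friction is about 0.12 N m; it stays where it is left
- post (a point): 30 mm above the plate (66 mm above the worktop) on one of six blue upright posts, 92 mm from the axis, every 60 degrees, midway between the pockets; 12 mm thick, 20 mm at the lowest 6 mm, tops 50 mm above the plate. It turns with the carousel: at joint 0 it is 120 degrees clockwise of the stand's +x, at 1.0472 it is 60 degrees clockwise of it
- pocket (a point): bottom centre of the empty pocket to be loaded, in the top face of the carousel's plate (aluminium disc, 210 mm across, top 36 mm above the worktop). Six black ring pockets, centres 60 mm from the axis, inside 42 mm, outside 50 mm across, 15 mm high; two hold brown bottles fixed there. It turns with the carousel and comes near the mark
- mark (a point): fixed point, 60 mm from the axis towards the red mark, 36 mm above the worktop, where that pocket's bottom centre lies within 7 mm when the carousel is seated
- index_pins: the six index pins, turning with the carousel: 9 mm thick, below lugs on the plate's rim, 112 mm from the axis, in line with the pockets; origin on the axis in the plate's top face. Turned counter-clockwise, a pin climbs the pawl's slope from about 0.25 rad before the next position on (up to about 10 N at a post), then drops behind it with a click
- pawl_slide (a joint): how far the yellow spring pawl at the rim is pushed outwards, m: 0 at rest, about 0.0095 as a pin passes, at most 0.014. Turned clockwise, a pin that has passed meets the pawl's square face (107 to 118 mm from the axis) and stops rigidly: the seat. A pin cannot go back past it, so the carousel must not be turned on past a second click
- sample: the loose brown bottle with a black cap to be loaded, 35 mm across, 70 mm high (body to 60 mm, cap 26 mm across), about 60 g; origin at the centre of its underside, z up
- sample_centre (a point): centre of the loose brown bottle, half-way up (35 mm)
- tablets: small white bottle with a white cap, 47 mm across, 85 mm high, to be left alone; origin under its centre
- buffer: white bottle with a blue cap, 70 mm across, 135 mm high, to be left alone; origin under its centre
- petri: stack of petri dishes, 90 mm across, 61 mm high, to be left alone; origin under its centre
- marker: black marker lying on the worktop, 139 mm long, 13 mm high, to be left alone; origin under its centre, long along its y
There are look-alikes about, which are no part of the job. What is shaped like the sample but blue, green or purple is not meant.

How it is judged:
By the outcome, as a careful person would: the job done as asked, in the order asked, and still so for the second after the job is handed in, with the robot touching nothing.
It also fails if it takes over 61 s, if anything falls off the work surface, if the arm or the gripper's body presses on something with over 40 N, if the wrist force passes 120 N, or if a joint passes its speed limit or range.

## Robot

A 6-joint arm with a two-finger parallel gripper is mounted at the origin on a cart in front of the work surface, level with it; the furniture and walls round the work are solid. World frame = base frame: x ahead of the robot, y to its left, z up, the work surface at z = 0. Lengths are in m, angles in rad, forces in N, time in s.
With the tool pointing down it reaches from about 0.375 to 0.975 m from the base axis. Payload 3.8 kg.
Tool frame: the origin (TCP) lies at the very end of the fingers, on their centre line; the grasp point (between the pads) lies 19 mm behind it; x points along the fingers, z is the direction in which the jaws open and shut, and the axes are right-handed (so a half turn about x gives the same grasp; the last joint's range is limited). The gripper opens to 85 mm and grips with 20 to 120 N. Pads are 22 mm wide; open, the fingers measure 114 mm over their backs; the gripper's body (76 mm by 85 mm) begins 54 mm behind the grasp point. The pads swing forward as they close: fully open they stand 13 mm farther back than shut.
Start: joints at [1.298, 0.264, 1.604, -0, 1.274, -0.037], TCP at [0.158, 0.656, 0.199] pointing down, gripper open.
Joint ranges: [-2.63, 2.63], [-0.94, 2.18], [0.31, 2.57], [-1.31, 4.45], [0, 2.66], [-2.55, 2.55]. Speed limits (rad/s): [2.57, 2.57, 3.14, 3.14, 3.14, 3.14].

## Interface

Orientations are given as a rotation vector (axis times angle).
In Python, from cell import r, effector, planner, status, snapshot, camera_params, order gives the robot as it stands. The module is installed in compiled form; this text tells all that it offers. Calls block until the motion is done:
- r.move_ptp(position, orientation): joint-space move of the TCP to a pose.
- r.move_straight(position, rotation=None, v=0.15, f_stop=None): straight line of the TCP; rotation=None keeps the orientation; v is the mean speed in m/s. With f_stop (N) it stops when the force on the tool has changed by that much, and returns True; else False.
- r.move_joints(angles): joint-space move.
- effector.move_gripper(opening, effort=None): opening from 0.0 (shut) to 1.0 (fully open); effort is the grip in N (None keeps the last); returns when the fingers have stopped.
- r.pause(seconds).
- planner.solve_ik(position, orientation): joint angles nearest the present ones, or None.
- status.get_obs(): the state.
- snapshot(name): name is "scene" or "side" or "wrist"; returns the picture (400x640x3 uint8, blue, green, red); there is no depth.
- camera_params(name): a dict with "fovy" (degrees; the focal length in pixels is half the picture's height over the tangent of half this angle, whatever the lens; pixels are square), "cx", "cy" (the principal point, pixels), "R" (3x3) and "t" (3): a world point X has camera coordinates R X + t; the wrist camera has in their place "tool_from_camera" (4x4, takes a point from camera to tool coordinates, whose origin is the TCP and whose axes are the tool frame's). Camera axes: x right, y down, z forward; pixel columns grow to the right and rows downward; lengths in m; the calibration is good to about 2 mm. The wrist camera is an equidistant fisheye: a pixel r from the principal point sees the ray r / f radians off the axis. A picture is of the moment at which its call begins: read the wrist's pose just before it. camera_params takes no time and is no camera call.
A pose or a line that the arm cannot do raises r.PlanningError and nothing moves.
- order.hand_in(): hands the job in, once; it reports no verdict.
The state is a dict: "time": time; "joint_pos": joint angles; "qd": joint speeds; "tau": joint torques, N m; "eef_pos": TCP position; "orientation": TCP orientation; "ft_force": force on the tool from outside, world axes, zero at the start; "ft_torque": the same for the moment, N m; "width": opening from 0.0 (shut) to 1.0 (fully open).
Only numpy, scipy, OpenCV 4.12 (cv2) and the standard library are available. Lean on these libraries where they do the work, as an engineer would, in place of code of your own. Each camera call takes 0.05 s, during which the arm holds its last target. There are 200 camera calls.

## Working session

There is one attempt and no reset: what is moved stays moved. The work goes in short steps, each a Python script; the robot and the scene stay as the last script left them, time stands still between calls to the robot, and variables do not carry over. Pictures are saved under pics/ and viewed, about 8 in all and at most 12, crops included, and the job is handed in when it is done.

```bash
mkdir -p pics
python3 - <<'E'
from cell import *
import cv2
for n in("scene","side"):
    cv2.imwrite(f"pics/{n}0.png",snapshot(n))
    p=camera_params(n);print(n,p)
print(camera_params("wrist"));o=status.get_obs();print(o)
E
```

```text
scene {'fovy': 52.9636837629332, 'cx': 315.29347929380936, 'cy': 199.3807520441606, 'R': array([[ 0.76746904, -0.64107754, -0.00329408],
       [-0.43525462, -0.51728087, -0.73686764],
       [ 0.47068533,  0.56695686, -0.67602902]]), 't': array([-0.36793309,  0.27581546,  1.00165063])}
side {'fovy': 45.45027802560928, 'cx': 323.30197610784967, 'cy': 203.2532773522525, 'R': array([[-0.99578286, -0.08904473,  0.02207996],
       [-0.07468853,  0.64709736, -0.75874016],
       [ 0.05327393, -0.75718957, -0.65101908]]), 't': array([0.49121039, 0.09404756, 1.7286979 ])}
{'fovy': 65.70646984690485, 'cx': 317.18290535856227, 'cy': 196.82132796189197, 'tool_from_camera': array([[-8.08276176e-04, -2.79391794e-01,  9.60176844e-01,
        -1.74780027e-01],
       [-9.90447096e-05, -9.60177131e-01, -2.79391961e-01,
         7.07760890e-02],
       [ 9.99999668e-01, -3.20926302e-04,  7.48416020e-04,
         1.59232820e-03],
       [ 0.00000000e+00,  0.00000000e+00,  0.00000000e+00,
         1.00000000e+00]])}
{'time': 0.1, 'joint_pos': array([ 1.29809850e+00,  2.64725578e-01,  1.60527030e+00, -1.33965106e-05,
        1.27371069e+00, -3.68941112e-02]), 'qd': array([-0.00021599, -0.00171847, -0.00055539,  0.00056646, -0.00194014,
       -0.00066735]), 'tau': array([ 1.01782509e-03, -5.16695881e+01, -3.68592954e+01,  1.27375392e-04,
        6.08845032e-03, -1.87504207e-05]), 'eef_pos': array([0.15749765, 0.65559924, 0.19823667]), 'orientation': array([-1.0350649 ,  1.31330503,  1.03296558]), 'ft_force': array([-0.54355932,  0.14899154,  0.62467452]), 'ft_torque': array([ 0.00619063,  0.01484708, -0.01790202]), 'width': 1.0013904423017086}
```

View pics/scene0.png

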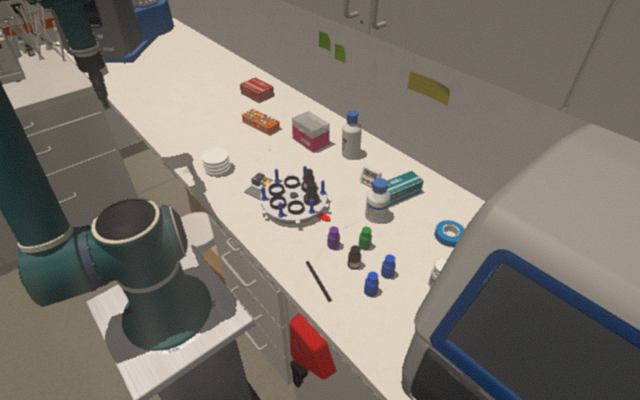

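View pics/side0.png

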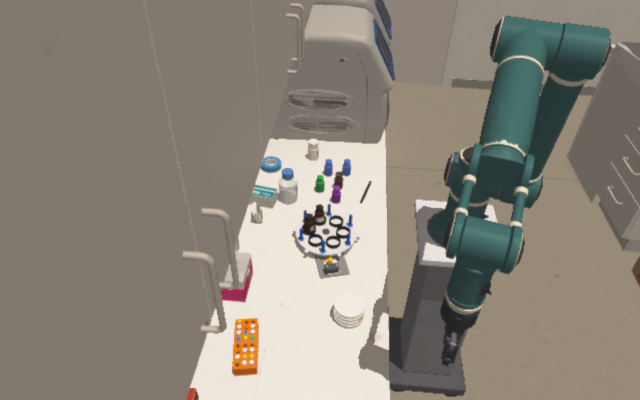

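The scene picture shows the carousel at about (295,197), the red mark at (324,217), the pawl at (260,181) and the sample at (355,257). In the side picture they are at about (327,232), hidden, (331,266) and (339,180). I'll enlarge both.

```bash
cat > h.py <<'E'
from cell import *
import numpy as np, cv2
from scipy.spatial.transform import Rotation as Rot
def ray(n,u,v):
    p=camera_params(n);f=200/np.tan(np.radians(p["fovy"])/2)
    d=np.array([(u-p["cx"])/f,(v-p["cy"])/f,1.]);R=p["R"]
    return -R.T@p["t"],R.T@d
def onz(n,u,v,z):
    c,d=ray(n,u,v);return c+d*(z-c[2])/d[2]
def wray(o,u,v):
    p=camera_params("wrist");f=200/np.tan(np.radians(p["fovy"])/2)
    a=np.array([u-p["cx"],v-p["cy"]]);r_=np.hypot(*a);th=r_/f
    d=np.append(a/max(r_,1e-9)*np.sin(th),np.cos(th))
    T=p["tool_from_camera"];W=Rot.from_rotvec(o["orientation"]).as_matrix()
    return o["eef_pos"]+W@T[:3,3],W@T[:3,:3]@d
def wz(o,u,v,z):
    c,d=wray(o,u,v);return c+d*(z-c[2])/d[2]
def wproj(o,X):
    p=camera_params("wrist");f=200/np.tan(np.radians(p["fovy"])/2)
    T=p["tool_from_camera"];W=Rot.from_rotvec(o["orientation"]).as_matrix()
    c=T[:3,:3].T@(W.T@(np.asarray(X)-o["eef_pos"])-T[:3,3])
    th=np.arctan2(np.hypot(c[0],c[1]),c[2]);k=f*th/np.hypot(c[0],c[1])
    return np.array([p["cx"]+k*c[0],p["cy"]+k*c[1]])
def down(a):
    """tool pointing down, jaw axis z at world angle a"""
    z=np.array([np.cos(a),np.sin(a),0]);x=np.array([0,0,-1.])
    return Rot.from_matrix(np.c_[x,np.cross(z,x),z]).as_rotvec()
E
python3 - <<'E'
from h import *
s=cv2.imread("pics/scene0.png")[155:275,235:395]; cv2.imwrite("pics/s1.png",cv2.resize(s,None,fx=5,fy=5,interpolation=cv2.INTER_CUBIC))
s=cv2.imread("pics/side0.png")[160:280,270:400]; cv2.imwrite("pics/d1.png",cv2.resize(s,None,fx=5,fy=5,interpolation=cv2.INTER_CUBIC))
for a in [("scene",295,197,.036),("side",327,232,.036),("scene",324,217,.009),("scene",354,257,.035),("side",339,180,.035),("scene",260,181,.04),("side",331,265,.04)]: print(a,onz(*a).round(3))
E
```

```text
('scene', 295, 197, 0.036) [0.477 0.095 0.036]
('side', 327, 232, 0.036) [0.472 0.105 0.036]
('scene', 324, 217, 0.009) [ 0.506 -0.01   0.009]
('scene', 354, 257, 0.035) [ 0.451 -0.196  0.035]
('side', 339, 180, 0.035) [ 0.449 -0.194  0.035]
('scene', 260, 181, 0.04) [0.434 0.227 0.04 ]
('side', 331, 265, 0.04) [0.446 0.259 0.04 ]
```

View pics/s1.png

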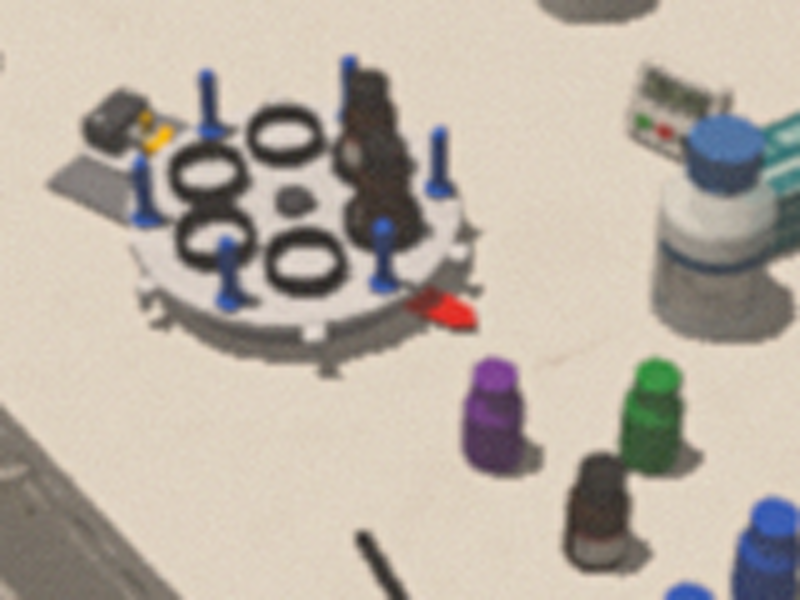

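View pics/d1.png

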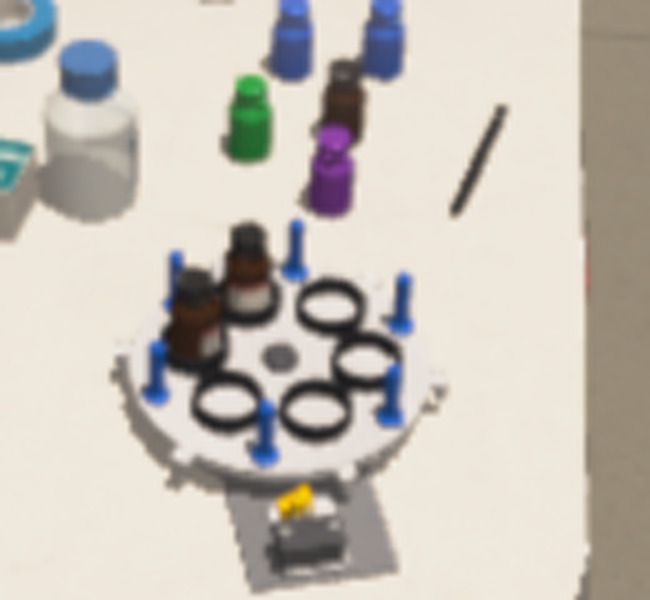

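Scene crop: hub at (294,200), red tip at (475,325), empty target pocket at (305,262), brown sample at about (598,512). Side crop: hub at (280,357), sample at (344,105). I'll fit the six post tops in both views.

Run:
```python
from h import *
from scipy.optimize import least_squares
sc=[onz("scene",235+x/5,155+y/5,.085)[:2] for x,y in [(208,75),(349,62),(440,133),(383,226),(227,243),(142,163)]]
sd=[onz("side",270+x/5,160+y/5,.085)[:2] for x,y in [(296,226),(404,280),(392,370),(265,407),(157,347),(176,257)]]
for P in (np.array(sc),np.array(sd)):
    def F(q):
        d=P-q[:2];a=np.arctan2(d[:,1],d[:,0])
        k=np.round((a-q[2])/(np.pi/3));t=q[2]+k*np.pi/3
        return (d-.092*np.c_[np.cos(t),np.sin(t)]).ravel()
    b=min((least_squares(F,[*P.mean(0),a0]) for a0 in np.arange(0,1.04,.2)),key=lambda s:s.cost)
    print(b.x.round(4),"deg",np.degrees(b.x[2])%60,np.abs(b.fun).max())
for a in [("scene",293.8,195,.04),("side",326,231.4,.04),("scene",330,220,.009),("scene",354.6,257.4,.035),("side",338.8,181,.035),("scene",235+158/5,155+140/5,.04),("side",270+295/5,160+500/5,.04),("scene",235+115/5,155+95/5,.04)]: print(a,onz(*a).round(4))
```

```text
[0.4756 0.0995 0.4983] deg 28.553119957795627 0.0016809100383879255
[0.475  0.1098 0.4916] deg 28.166847530984548 0.0015874227925049278
('scene', 293.8, 195, 0.04) [0.4768 0.1016 0.04  ]
('side', 326, 231.4, 0.04) [0.4753 0.1065 0.04  ]
('scene', 330, 220, 0.009) [ 0.5116 -0.0311  0.009 ]
('scene', 354.6, 257.4, 0.035) [ 0.4517 -0.198   0.035 ]
('side', 338.8, 181, 0.035) [ 0.4498 -0.1872  0.035 ]
('scene', 266.6, 183.0, 0.04) [0.4449 0.2044 0.04  ]
('side', 329.0, 260.0, 0.04) [0.4544 0.238  0.04  ]
('scene', 258.0, 174.0, 0.04) [0.4495 0.261  0.04  ]
```

Run:
```python
from h import *
C=np.array([.475,.103]);t=np.radians(-91.6)
p=C+.092*np.array([np.cos(t),np.sin(t)])
for off in(0,np.pi):
  for tt in (t,t+1.2):
    q=planner.solve_ik([*(C+.096*np.array([np.cos(tt),np.sin(tt)])),.05],down(tt+np.pi/2+off)); print(off,tt,None if q is None else np.round(q,2))
r.move_ptp([*p,.19],down(t+np.pi/2))
r.pause(.3)
o=status.get_obs();cv2.imwrite("pics/w1.png",snapshot("wrist"));np.save("o1.npy",o,allow_pickle=True)
print(o["eef_pos"],o["time"],o["joint_pos"].round(2),o["ft_force"])
for k in range(6):
  a=t+k*np.pi/3; print(k,wproj(o,[*(C+.092*np.array([np.cos(a),np.sin(a)])),.086]).round(0))
print(wproj(o,[*C,.036]))
```

```text
0 -1.5987215948268059 [-0.04  0.03  2.17 -0.    0.94 -0.01]
0 -0.3987215948268059 [ 0.07  0.2   1.98 -0.    0.96 -1.1 ]
3.141592653589793 -1.5987215948268059 None
3.141592653589793 -0.3987215948268059 [0.07 0.2  1.98 0.   0.96 2.04]
[0.47246782 0.01135948 0.18995673] 2.9417 [-0.03 -0.12  2.03 -0.    1.23 -0.  ] [ 0.52455514  0.69103881 -0.02828194]
0 [317. 188.]
1 [403. 141.]
2 [404.  42.]
3 [317.  -8.]
4 [229.  42.]
5 [230. 141.]
[316.71542362  91.28895845]
```

View pics/w1.png

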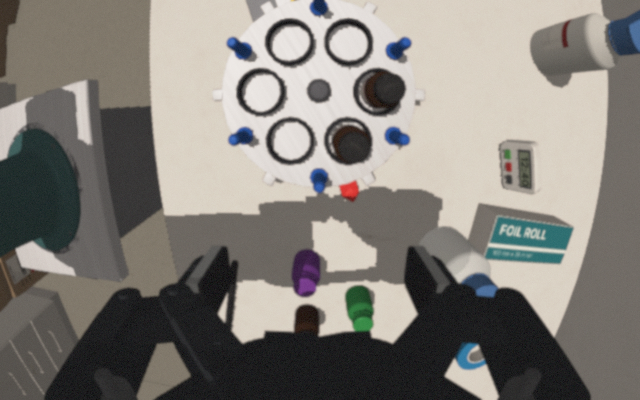

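The wrist view matches the model: hub at (318,90), nearest post at (319,180), mark at (349,190). The target pocket at (291,140) is clockwise of the mark. I'll refine with blue segmentation of the posts, then engage.

```bash
cat > fit.py <<'E'
from h import *
from scipy.optimize import least_squares
def fit(img,o,C0,t0):
    hsv=cv2.cvtColor(img,cv2.COLOR_BGR2HSV)
    m=cv2.inRange(hsv,(105,110,50),(130,255,255))
    n,l,s,c=cv2.connectedComponentsWithStats(m)
    B=[c[i] for i in range(1,n) if s[i,4]>25]
    model=lambda q,k:np.mean([wproj(o,[q[0]+.092*np.cos(q[2]+k*np.pi/3),q[1]+.092*np.sin(q[2]+k*np.pi/3),z]) for z in (.038,.04,.05,.06,.07,.08,.085)],axis=0)
    pr=[];
    for k in range(6):
        e=model([*C0,t0],k); b=min(B,key=lambda x:np.hypot(*(x-e)))
        if np.hypot(*(b-e))<15 and b[1]>15: pr.append((k,b))
    F=lambda q:np.concatenate([model(q,k)-b for k,b in pr])
    s=least_squares(F,[*C0,t0],loss="soft_l1");return s.x,len(pr),s.fun.round(1)
E
python3 - <<'E'
from fit import *
o=np.load("o1.npy",allow_pickle=True).item();im=cv2.imread("pics/w1.png")
x,n,f=fit(im,o,[.475,.103],np.radians(-91.6));print(x,np.degrees(x[2]),n,f)
m=wz(o,349,197,.009);print("mark tip?",m)
E
```

```text
[ 0.47698062  0.10411818 -1.59793008] -91.55464948046702 5 [-0.   1.8  2.4  0.5  2.3 -1.9 -2.  -2.  -2.4  0.5]
mark tip? [ 0.51030584 -0.02067044  0.009     ]
```

```bash
cat > arc.py <<'E'
from h import *
C=np.array([.477,.104]);R0=.096
u=lambda p:np.array([np.cos(p),np.sin(p)])
tan=lambda p:np.array([-np.sin(p),np.cos(p),0])
P=lambda p,z=.05:[*(C+R0*u(p)),z]
def go(p,v=.05,z=.05,f=None): return r.move_straight(P(p,z),down(p+np.pi/2),v=v,f_stop=f)
def ft(n=3,dt=.03):
    a=[]
    for i in range(n): a.append(status.get_obs()["ft_force"]); r.pause(dt)
    return np.mean(a,axis=0)
E
python3 - <<'E'
from arc import *
t=-1.598
effector.move_gripper(.38)
go(t,.15,.12); r.pause(.2)
f0=ft();np.save("f0.npy",f0)
hit=go(t,.1,.05,6);o=status.get_obs()
print(hit,o["width"],o["eef_pos"],f0,ft()-f0,o["time"])
if not hit:
    p=t
    while p<-.75:
        p+=.08; go(p,.05); print(round(p,3),round((ft(1)-f0)@tan(p),1),(ft(1)-f0).round(1),end=" | ")
    print(status.get_obs()["time"])
E
```

```text
False 0.3811201891101569 [0.47495105 0.00803714 0.05046381] [-0.25870868 -0.21161088 -0.07914027] [0.15413769 0.08266582 0.56634864] 5.3167
-1.518 0.5 [0.6 1.  0.2] | -1.438 -0.5 [0.4 0.1 0.2] | -1.358 -0.7 [0.9 0.1 0.2] | -1.278 0.4 [-0.4  1.   0.9] | -1.198 -0.3 [ 0.8  0.5 -0.2] | -1.118 -0.9 [0.8 0.4 0.8] | -1.038 0.1 [ 0.7 -0.3 -0. ] | -0.958 0.1 [0.3 0.1 0.7] | -0.878 -0.2 [ 0.4 -0.2 -0.1] | -0.798 -3.1 [-2.1 -2.2  0.6] | -0.718 -6.4 [-5.2 -4.8  2.1] | 9.45
```

Run:
```python
from arc import *
f0=np.load("f0.npy");p=-.718;mx=6.4
while p<-.3:
    p+=.03; go(p,.04); f=-(ft(2,.02)-f0)@tan(p); print(round(p,3),round(f,1),end=" | ")
    if f<mx-4: break
    mx=max(mx,f)
o=status.get_obs();im=snapshot("wrist");cv2.imwrite("pics/w2.png",im[:300,120:520]);cv2.imwrite("pics/w2f.png",im);np.save("o2.npy",o,allow_pickle=True)
print(o["time"],o["eef_pos"])
```

```text
-0.688 8.3 | -0.658 0.7 | 10.0167 [0.55393349 0.04560954 0.05038523]
```

View pics/w2.png

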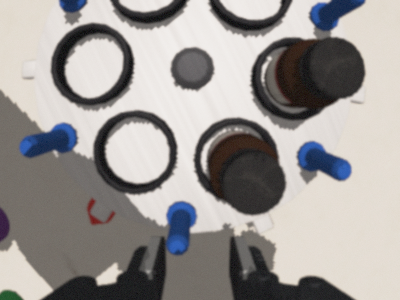

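The force rose to 8.3 N and fell to 0.7 N, so the pin has clicked past. The picture shows the post at (180,230) near the trailing finger, and the empty pocket at (135,150) next to the red mark (100,210). Next I draw back gently.

Run:
```python
from arc import *
f0=np.load("f0.npy");p=-.628;go(p,.04);print("fwd",round(-(ft()-f0)@tan(p),1))
hit=False
while p>-1.05 and not hit:
    p-=.04; hit=go(p,.02,f=4); f=(ft(2)-f0)@tan(p); print(round(p,3),hit,round(f,1),end=" | ")
    hit=hit or f>3
o=status.get_obs();q=o["eef_pos"][:2]-C;p=np.arctan2(q[1],q[0]);print("\nstop",p,o["time"])
# creep in 0.15 mm steps to 8 N
for i in range(25):
    f=(ft(4,.02)-f0)@tan(p); print(round(f,1),end=" ")
    if f>7.3: break
    p-=(.0003 if f<5 else .00015)/.096; go(p,.01)
np.save("p.npy",p);print(p,status.get_obs()["time"])
```

```text
fwd 0.0
-0.668 False 0.6 | -0.708 False 1.2 | -0.748 False 0.1 | -0.788 False 0.5 | -0.828 False 0.3 | -0.868 False 0.9 | -0.908 True 2.6 | 
stop -0.8958178192610827 13.2167
2.6 2.7 4.6 5.1 5.9 6.4 6.0 6.9 6.5 7.4 -0.914567819261083 16.1333
```

Run:
```python
from arc import *
f0=np.load("f0.npy");p=float(np.load("p.npy"))
p-=.0002/.096;go(p,.01)
for i in range(6):
    f=ft(5,.05)-f0;print(round(f@tan(p),1),f.round(1),end=" ")
o=status.get_obs();im=snapshot("wrist");cv2.imwrite("pics/w3f.png",im);np.save("o3.npy",o,allow_pickle=True)
from fit import fit
for nme in "23":
    oo=np.load(f"o{nme}.npy",allow_pickle=True).item();print(nme,*fit(cv2.imread(f"pics/w{nme}f.png"),oo,C,-.8))
print(o["time"],o["eef_pos"])
```

```text
8.3 [ 6.1  5.8 -0.2] 7.6 [ 5.4  5.5 -0.7] 8.0 [ 5.7  5.7 -0.3] 7.7 [ 5.5  5.6 -0.5] 7.7 [ 5.4  5.6 -0.7] 7.6 [ 5.4  5.4 -0.6] 2 [ 0.47579202  0.10427757 -0.7369763 ] 3 [-0.1  1.5  3.5 -0.3 -2.8 -0.4]
3 [ 0.47685446  0.10436756 -0.75614114] 4 [ 0.8  1.9  4.1 -0.1 -2.5 -3.  -2.6  0.3]
17.8833 [0.5364878  0.02867952 0.05024241]
```

Run:
```python
from arc import *
f0=np.load("f0.npy")
go(-.78,.03);print("free",(ft()-f0).round(1))
go(-.78,.15,.15)
for n,x,y,z in [("purple",493,425,.035),("green",652,425,.035),("blue1",770,560,.035),("blue2",690,600,.063),("mark end",362,536,.006)]: print(n,onz("scene",235+x/5,155+y/5,z).round(3))
a=0
p=np.array([.451,-.193])
r.move_ptp([*p,.20],down(a));r.pause(.3)
o=status.get_obs();im=snapshot("wrist");cv2.imwrite("pics/w4.png",im);np.save("o4.npy",o,allow_pickle=True)
print(o["time"],o["eef_pos"],wproj(o,[*p,0]),wproj(o,[*p,.07]))
```

```text
free [ 0.4 -0.1 -0.2]
purple [ 0.45  -0.115  0.035]
green [ 0.518 -0.173  0.035]
blue1 [ 0.498 -0.279  0.035]
blue2 [ 0.431 -0.283  0.063]
mark end [ 0.359 -0.111  0.006]
20.725 [ 0.45135716 -0.19209267  0.19966191] [316.50525692 169.32365043] [316.30331306 182.64530968]
```

View pics/w4.png

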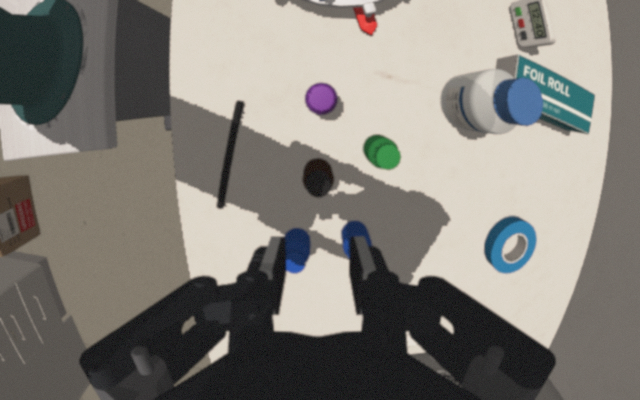

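The sample is at (318,177), where predicted (about 316,176), with green at (382,152), purple at (321,98) and the blue ones at (297,250) and (356,240). Jaws at -26° pass between the neighbours.

Run:
```python
from arc import *
o=np.load("o4.npy",allow_pickle=True).item()
p=wz(o,318,177,.035);print(p);a=-.45
effector.move_gripper(.65)
r.move_ptp([p[0],p[1],.10],down(a))
f0=ft();hit=r.move_straight([p[0],p[1],.023],v=.08,f_stop=6);print(hit)
if not hit:
    effector.move_gripper(0,effort=25);o=status.get_obs();print(o["width"],o["eef_pos"],(ft()-f0).round(1))
    r.move_straight([p[0],p[1],.14],v=.15)
    o=status.get_obs();print(o["width"],(ft()-f0).round(1),o["time"])
    im=snapshot("wrist");cv2.imwrite("pics/w5.png",im[100:400,120:520])
```

```text
[ 0.45278187 -0.19491629  0.035     ]
False
0.2918277483785289 [ 0.45333684 -0.19518198  0.02369887] [-0.3  0.6  3.6]
0.29063496203822753 [-0.6  0.2 -1.4] 24.2583
```

View pics/w5.png

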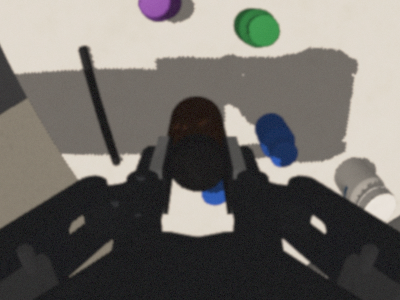

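The grip width reads 0.29 (about 25–27 mm), smaller than the body, so the pads may be on the neck. I'll check tilt and height from the fixed cameras.

Run:
```python
from h import *
o=status.get_obs();print(o["eef_pos"],o["width"])
out=[]
for n in("scene","side"):
    p=camera_params(n);f=200/np.tan(np.radians(p["fovy"])/2)
    c=p["R"]@(o["eef_pos"]+[0,0,0])+p["t"];u=int(p["cx"]+f*c[0]/c[2]);v=int(p["cy"]+f*c[1]/c[2]);print(n,u,v,f/c[2])
    out.append(cv2.resize(snapshot(n)[v-35:v+35,u-35:u+35],(390,390),interpolation=cv2.INTER_CUBIC))
cv2.imwrite("pics/h1.png",np.hstack(out))
```

```text
[ 0.45171826 -0.19440908  0.13844215] 0.29146670949291636
scene 356 230 397.3025846270159
side 339 158 263.8504487140676
```

View pics/h1.png

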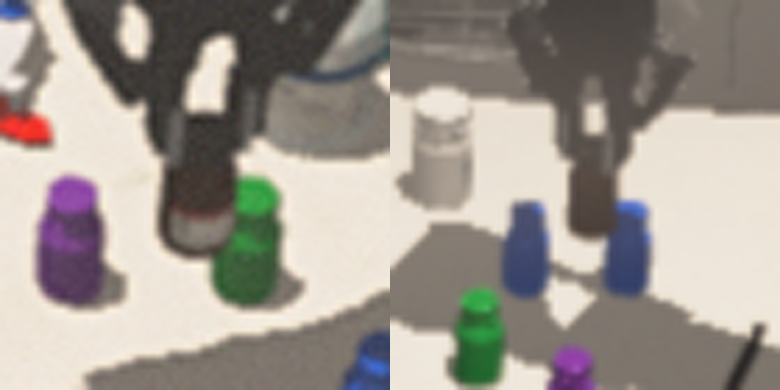

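The bottle hangs upright, with its base well below the finger tips at crop (200,245). Before placing, I'll overlay the modelled pocket rings on the seated wrist picture.

Run:
```python
from arc import *
out=[]
for nme,th in (("w1.png",-1.598),("w3f.png",-.756)):
    im=cv2.imread("pics/"+nme);o=np.load("o%s.npy"%nme[1],allow_pickle=True).item()
    S=4
    pcs=C+.06*u(th-np.pi/6)
    c0=wproj(o,[*pcs,.045]).astype(int)
    x0,y0=c0-48;crop=cv2.resize(im[max(y0,0):y0+97,x0:x0+97],None,fx=S,fy=S,interpolation=cv2.INTER_CUBIC);y0=max(y0,0)
    for rad,z,col in((.025,.051,(0,255,0)),(.021,.036,(0,0,255))):
        pts=[(wproj(o,[*(pcs+rad*u(b)),z])-[x0,y0]+.5)*S for b in np.linspace(0,6.28,60)]
        cv2.polylines(crop,[np.int32(pts)],True,col,1)
    pts=[np.int32((wproj(o,[*(C+.092*u(th)),z])-[x0,y0]+.5)*S) for z in(.036,.086)];cv2.line(crop,tuple(map(int,pts[0])),tuple(map(int,pts[1])),(0,255,255),1)
    out.append(crop[:380,:388]);print(nme,c0,crop.shape)
    print("mm/px",np.hypot(*(wz(o,*c0,.05)-wz(o,c0[0]+1,c0[1],.05))[:2])*1000)
cv2.imwrite("pics/ov.png",np.hstack(out))
```

```text
w1.png [290 140] (388, 388, 3)
mm/px 1.023061383248032
w3f.png [279 165] (388, 388, 3)
mm/px 0.5814723226420134
```

View pics/ov.png

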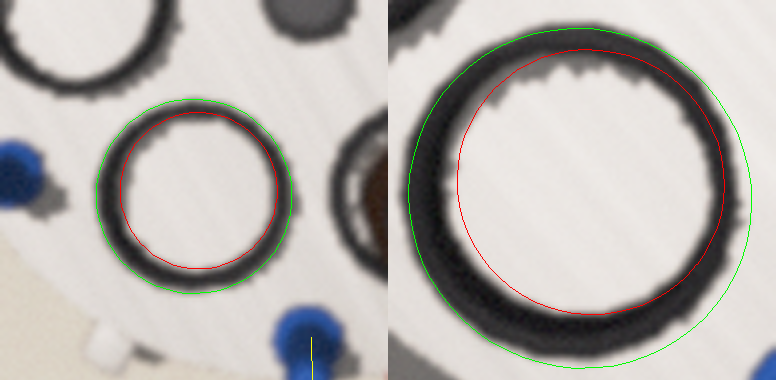

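The first picture fits to 1 px. The seated one suggests the pocket is about 1.5 mm towards -x, which is inside the 3.5 mm clearance, and I'll use it.

Run:
```python
from arc import *
q=np.array([.4932,.0465]);a=-1.28
r.move_straight([.4527,-.1945,.18],v=.2)
r.move_ptp([*q,.18],down(a))
r.move_straight([*q,.085],v=.12);r.pause(.2)
f0=ft()
hit=r.move_straight([*q,.0605],v=.03,f_stop=4)
o=status.get_obs();print(hit,o["eef_pos"],(ft()-f0).round(1),o["width"],o["time"])
im=snapshot("wrist");cv2.imwrite("pics/w6.png",im[60:360,120:520])
s=snapshot("scene")[155:235,250:350];s=cv2.resize(s,(375,300),interpolation=cv2.INTER_CUBIC)
cv2.imwrite("pics/c6.png",np.hstack([im[60:360,120:520],s]))
```

```text
False [0.49335323 0.04652297 0.06065357] [ 0.1  0.3 -0. ] 0.29072686064569264 28.275
```

View pics/c6.png

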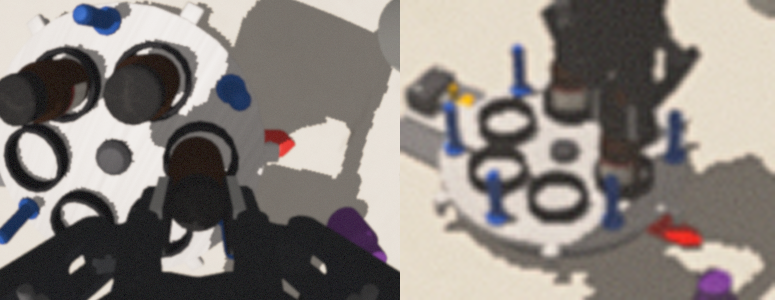

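The bottle sits inside its ring in both views, in line with the red mark, with no contact force. I'll lower it to contact, release, retreat and check.

Run:
```python
from arc import *
q=np.array([.4932,.0465])
f0=ft();hit=r.move_straight([*q,.0565],v=.01,f_stop=2.5)
o=status.get_obs();print(hit,o["eef_pos"],(ft()-f0).round(1))
effector.move_gripper(.55);print((ft()-f0).round(1))
r.move_straight([*q,.16],v=.1)
r.move_straight([q[0],q[1]-.10,.20],v=.2)
r.pause(.3);o=status.get_obs();im=snapshot("wrist");cv2.imwrite("pics/w7.png",im);np.save("o7.npy",o,allow_pickle=True)
def crop(n,x,y):return cv2.resize(snapshot(n)[y:y+80,x:x+100],(375,300),interpolation=cv2.INTER_CUBIC)
a=np.hstack([crop("scene",250,155),crop("side",275,185)]);b=np.hstack([crop("scene",320,215),cv2.resize(im,(375,300))])
cv2.imwrite("pics/c7.png",np.vstack([a,b]));print(o["time"])
from fit import fit
print(fit(im,o,C,-.76))
```

```text
True [0.49352434 0.04650026 0.05967692] [ 0.2 -0.1  5.7]
[0.3 0.4 0.8]
31.5333
(array([ 0.47801786,  0.10166341, -0.7477706 ]), 6, array([-0.2, -1.1, -0.9, -1.3,  7. , -1.1, -0.8,  1.2, -0.1,  1.9,  0.5,
        1.6]))
```

View pics/c7.png

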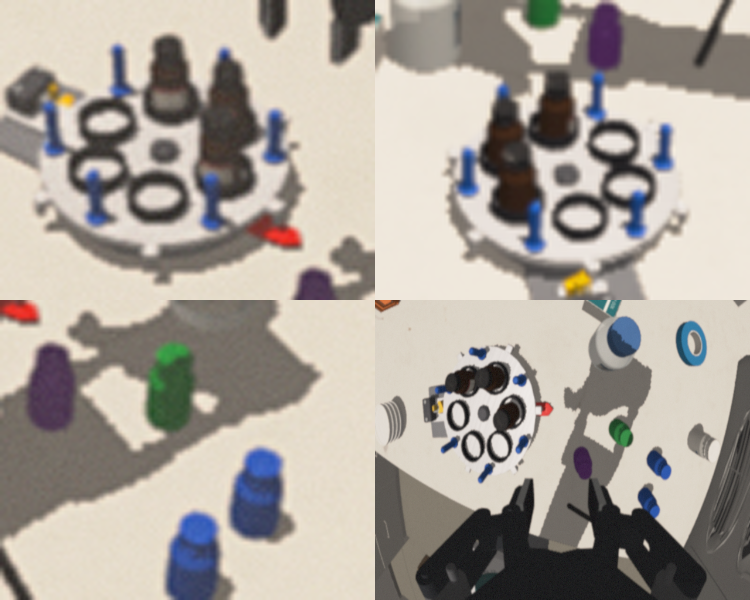

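The bottle stands upright in the pocket at the red mark, at (225,170) in the top-left picture. The neighbours stand where they were and the gripper is clear. The carousel reads -0.748 rad against -0.756 when seated, which agrees within the measurement.

```bash
python3 -c "
from cell import *
print(order.hand_in(),status.get_obs()['time'])"
```

```text
the job is handed in; nothing more can be done
the job is handed in; nothing more can be done
```

I turned the carousel one position counter-clockwise, seated it against the pawl, stood the brown bottle upright in the empty pocket at the red mark, and handed the job in. The robot clock was at 31.5 s at my last reading, against the 61 s limit.

- **Turning and seating:** The force at the post rose to 8.3 N and then dropped to 0.7 N at the click. I drew the carousel back onto the pawl and held 7.6–8.3 N for about 1.5 s. The joint then measured about 1.08 rad, inside the expected seat range.
- **Placing:** The bottle went into the ring without touching the rim. I set it down with about 6 N and let go.
- **Last pictures:** The bottle stands upright at the mark. The coloured look-alikes and the parts of the buffer, marker and petri stack in view look undisturbed, but I judged that by eye and did not measure it.
- **Disagreements:**
    - **Carousel angle:** The last image fit put the carousel 0.008 rad from the seated fit. It also had one 7 px outlier on a post, so I take the difference as measurement noise.
    - **Grip width:** The grip measured about 25–27 mm instead of the 35 mm body, so the pads probably held the shoulder or neck. It held upright throughout.

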